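# Rock the stuck locating block out of the card jig

### The arm

A 7-joint arm with a two-finger parallel gripper is mounted at the origin on the work surface. World frame = base frame: x ahead of the robot, y to its left, z up, the work surface at z = 0. Lengths are in mm, angles in degrees, forces in N, time in s.
With the tool pointing down it reaches from about 375 to 925 mm from the base axis. Payload 3.1 kg.
Tool frame: the origin (TCP) lies midway between the tips of the shut fingers; the grasp point (between the pads) lies 19 mm behind it; z points along the fingers, y is the direction in which the jaws open and shut (so a half turn about z gives the same grasp; the last joint's range is limited). The gripper opens to 85 mm and grips with 20 to 120 N. Pads are 22 mm wide; open, the fingers measure 114 mm over their backs; the gripper's body (76 mm by 85 mm) begins 54 mm behind the grasp point. The pads swing forward as they close: fully open they stand 13 mm farther back than shut.
Start: joints at [62.235, 21.939, 2.515, 91.553, -1.026, 66.532, -2.859], TCP at [245.217, -601.973, 231.269] pointing down, gripper open.
Joint ranges: [-149.38, 149.38], [-23.57, 123.04], [-84.95, 90], [0, 143.3], [-89.99, 269.99], [3.08, 112.72], [-163.45, 163.45]. Speed limits (degrees/s): [159.86, 159.86, 180, 180, 180, 180, 180].

### API

Orientations are given as [roll, pitch, yaw] about the fixed x, y, z axes, in that order (R = Rz(yaw) Ry(pitch) Rx(roll)).
In Python, from station import manip gives the robot as it stands.
- The arm moves only by the tool servo_tool, never from a script. Its argument "rows" is a list of rows, each a list of 6 numbers: the shift along the tool's x, y, z in cm, then the turn, a rotation vector about the tool's x, y, z in rad. A call has exactly 10 rows; each row is the pose to reach, as a shift and turn from the pose measured when the call began, along the tool's axes at that moment; what a row does not reach only later rows make up. A row lasts 1/10 s, in which the tool goes at most 50 mm and 8.59 degrees, less where a joint would pass 70% of its speed; a pose out of reach is approached as far as the arm can. A call with a gripper value outside its range is refused whole. "fingers" is the finger opening in cm, from 0 to 8.54, set as the call begins (left out, the last holds). The fingers move at their own pace and stop on an object; "squeeze" is the grip in N (left out, the last holds). Time passes only in rows, so rows that repeat a pose let the fingers close, or fill a call up. It gives the time, the measured TCP pose, the force and the opening at its end, in the units of the state.
- manip.observe(): the state, without advancing time (a new reading comes with each control period).
- manip.grab_frame(name): name is "scene" or "top" or "wrist"; returns a dict with "frame" (420x560x3 uint8, red, green, blue), "z_map" (420x560 float32, mm along the optical axis (not along the pixel's ray), 0 where there is no reading), "mtx" (3x3 intrinsics, pixels), "view" (4x4, takes a point from world to camera coordinates). Camera axes: x right, y down, z forward; pixel columns grow to the right and rows downward; lengths in mm; the calibration is good to about 2 mm. The wrist camera is an equidistant fisheye: a pixel r from the principal point sees the ray r / f radians off the axis. A picture is of the moment at which its call begins.
- manip.finish_job(): hands the job in, once; it reports no verdict.
Trained networks look in a picture, given as the dict that the camera call returned (one of the last four; its "shot" number tells which), for a name from the list of things; names that differ only in an ending like _2 or _b are one class to them, and where a whole thing is asked for, a point or a joint stands for the part that bears it (a point fixed in the world has none). Each returns a list of dicts, best first, with "confidence" (0 to 1); they miss things now and then, are a little off and sometimes report something else, mostly with a low value. They report only what shows in the picture. A call takes as long as a camera call.
- manip.find_in(picture, thing): "point" ([x, y, z] in mm, in the coordinates of the camera as it stood for that picture, good to about 4 mm: the middle of the surface that is visible of it).
- manip.cut_out(picture, thing): "mask" (420x560 bool, what is visible of it).
The state is a dict: "clock": time; "qpos": joint angles; "dq": joint speeds; "tau": joint torques, N m; "position": TCP position; "eef_rot": TCP orientation; "contact_force": force on the tool from outside, world axes, zero at the start; "ft_torque": the same for the moment, N m; "grip_width": finger opening in mm.
Only numpy, scipy, OpenCV 4.12 (cv2) and the standard library are available. Lean on these libraries where they do the work, as an engineer would, in place of code of your own. Each camera call takes 0.05 s, during which the arm holds its last target.

### The job

The blue locating block is jammed in its socket in the card-squaring jig on the bench. Grip its head and rock it from side to side (lengthwise in its socket, leaning it clearly both ways, a few times, easing it up as you go) until it frees, then finish while holding it upright in the gripper, still over its own socket with its foot about 2 cm clear of the deck. The jig is not bolted down, so do not pull it off the bench or shove it about; leave the grey block seated, the cards on the jig and the other things on the bench as they are.

Things in the scene. Friction and masses are not known exactly. Their poses are not given: they have to be found in the camera images.
- blue_center (a point): Centre (half-way up) of the blue block, 66 mm tall, about 0.12 kg; its axes are the jig's when seated. From the foot up: steel pilot 20 (x) x 17 (y) mm, 10 tall; tight steel band 28 x 22 mm, 9 tall; steel neck 28 x 19 mm, 9 tall; blue head 36 (x) x 24 (y) mm, 38 tall. Seated, this point is 39 mm above the bench and 13 mm above the deck. It sits in either socket (varies).
- blue_grip (a point): Middle of the blue head, 14 mm above the block's centre, 19 mm below its top; seated it is 27 mm above the deck, the head's underside 8 mm above the deck. Best gripped across its 36 mm (fingers on its two x faces), so that the rocking is in the plane of the fingers.
- blue_block: The blue block, origin at the centre of its foot. Spring cheeks pinch its tight band with about 30 N each: straight up it sticks at over 30 N, but about 20 N already lifts the jig. Rocked about its y axis (head to +x and -x, 6 to 9 degrees each way about a point 15 mm above the foot, up to 1 N m), it creeps up about 1 mm a swing under a light upward pull. It is loose after rising about 9 mm.
- jig: Card-squaring jig: a loose grey deck plate 190 (x) x 250 (y) mm, 26 mm thick, 2.4 kg, resting on the bench. Origin at the centre of its underside, z up. Two sockets open upwards at x = -30 mm, y = +60 and -60 mm: 33 mm long in x, 20 mm deep, brass spring cheeks on their y sides (22 mm apart when the block is in). Wooden fences rise 14 mm above the deck along the +x edge and part of the +y edge.
- socket_a (a point): Middle of the mouth of the socket at the jig's +y side, level with the deck top (26 mm above the bench); axes as the jig's.
- socket_b (a point): Middle of the mouth of the socket at the jig's -y side, level with the deck top; axes as the jig's.
- grey_center (a point): Centre of the grey locating block, of the same shape and size as the blue one, seated in the other socket; it stays there.
- cards: Small pile of printed cards, 50 (x) x 88 (y) x 14 mm, loose on the jig's deck by the +x fence; origin at the centre of its underside.
- phone: Black phone, 73 x 150 x 9 mm, lying on the bench; origin at the centre of its underside.
- sanding_block: Cork sanding block, 65 x 100 x 28 mm, on the bench; origin at the centre of its underside.
- card_pack: Pack of printed cards, 55 x 90 x 30 mm, on the bench to the left of the jig; origin at the centre of its underside.

How it is judged (in metres and radians):
On the way, in this order (a step that is already met when the one before it is completed fails the run):
1. the blue block has leaned more than 3 degrees towards the jig's +x side, still in its socket (z of blue_center in the frame of jig below 0.054 m and angle between blue_center's own x axis and vertical above 1.6258 rad), for 0.05 s.
2. after that, it has leaned more than 3 degrees the other way, still in its socket (z of blue_center in the frame of jig below 0.054 m and angle between blue_center's own x axis and vertical below 1.5158 rad), for 0.05 s.
At the end, for the whole second after the job is handed in: The blue block is held in the fingers over its socket (within 30 mm sideways), upright within 14 degrees, still, touching the jig nowhere, its foot 5 to 45 mm above the deck; the jig lies flat within 30 mm of where it stood, with the grey block seated and the cards still on it (z of blue_center in the frame of jig between 0.064 and 0.104 m and (horizontal distance between blue_center and socket_a below 0.03 m or horizontal distance between blue_center and socket_b below 0.03 m) and angle between blue_center's own z axis and vertical below 0.25 rad and contact force between the fingers and blue_block above 1 N and contact force between blue_block and jig below 0.2 N and linear speed of blue_block below 0.03 m/s and height (world z) of jig below 0.008 m and angle between jig's own z axis and vertical below 0.06 rad and distance of jig from where it was at the start of the episode below 0.03 m and z of grey_center in the frame of jig below 0.044 m and horizontal distance between cards and jig below 0.12 m); the arm keeps its last pose, push and grip.
It fails at once if the jig is lifted, tipped or shoved more than 30 mm (height (world z) of jig above 0.008 m or angle between jig's own z axis and vertical above 0.06 rad or distance of jig from where it was at the start of the episode above 0.03 m).
It fails at once if the grey block is pulled up more than 5 mm (z of grey_center in the frame of jig above 0.044 m).
It fails at once if the cards, the phone, the sanding block or the card pack are pushed more than 30 mm (distance of any of cards, phone, sanding_block, card_pack from where it was at the start of the episode above 0.03 m).
It also fails if it takes over 67 s, if anything falls off the work surface, if the arm or the gripper's body presses on something with over 40 N, if the wrist force passes 120 N, or if a joint passes its speed limit or range.

## Working session

There is one attempt and no reset: what is moved stays moved. The work goes in short steps, Python scripts to look and compute and a tool call to move; the robot and the scene stay as the last step left them, time stands still between calls to the robot, and variables do not carry over. Pictures are saved under pics/ and viewed, and the job is handed in when it is done.

Besides the shell and the picture viewer there is one more tool, called by a JSON object that holds its "method" and its "body", one argument or row to a line. servo_tool: Moves the arm, as the interface text tells. Its arguments: {"type":"object","properties":{"rows":{"type":"array"},"fingers":{"type":"number"},"squeeze":{"type":"number"}},"required":["rows"]}

```bash
mkdir -p pics; ls; cat > h.py <<'E'
import numpy as np, cv2
from station import manip
def save(d,n): cv2.imwrite('pics/'+n+'.png', cv2.cvtColor(d['frame'],cv2.COLOR_RGB2BGR))
def toworld(d,p):
    T=np.linalg.inv(np.array(d['view'])); return (T[:3,:3]@np.array(p).T).T+T[:3,3]
def cloud(d,mask):
    K=np.array(d['mtx']); v,u=np.nonzero(mask&(d['z_map']>0)); z=d['z_map'][v,u]
    P=np.c_[(u-K[0,2])/K[0,0]*z,(v-K[1,2])/K[1,1]*z,z]
    return toworld(d,P)
E
python3 - <<'E'
from h import *
s=manip.observe(); print(s)
for n in ['scene','top']:
    d=manip.grab_frame(n); save(d,n+'0')
    for t in ['blue_center','blue_grip','grey_center','jig','cards','phone','sanding_block','card_pack','socket_a']:
        r=manip.find_in(d,t)
        print(n,t,[(np.round(toworld(d,x['point'])).tolist(),round(x['confidence'],2)) for x in r[:2]])
    np.savez('pics/'+n+'0.npz',**{k:d[k] for k in ['frame','z_map','mtx','view']})
E
```

```text
pics
{'clock': 0.0, 'qpos': array([62.23385446, 21.99240309,  2.51197239, 91.64957751, -1.02503546,
       66.53028636, -2.85779841]), 'dq': array([ 0.07338806,  0.12921066,  0.02810252,  0.0438252 , -0.00706958,
       -0.09022675,  0.03332514]), 'tau': array([ 2.68155363e-04, -4.33461213e+01,  1.02475695e+00, -2.49516195e+01,
        1.06381718e-02,  1.11502432e-02, -6.47687472e-06]), 'position': array([ 244.836347  , -601.11079089,  229.87816674]), 'eef_rot': array([-1.79850478e+02,  8.74250456e-03,  2.21682343e+01]), 'contact_force': array([0.26291496, 0.35605946, 0.10768093]), 'ft_torque': array([ 0.01286161,  0.02524548, -0.00112154]), 'grip_width': 85.13968815777852}
scene blue_center [([664.0, 130.0, 30.0], 0.58), ([634.0, 180.0, 66.0], 0.56)]
scene blue_grip [([633.0, 182.0, 62.0], 0.6)]
scene grey_center [([600.0, 75.0, 61.0], 0.56), ([631.0, 177.0, 64.0], 0.48)]
scene jig [([661.0, 128.0, 24.0], 0.59)]
scene cards [([686.0, 84.0, 37.0], 0.72)]
scene phone [([501.0, -436.0, 13.0], 0.82)]
scene sanding_block [([409.0, 456.0, 30.0], 0.84)]
scene card_pack [([660.0, 387.0, 29.0], 0.58)]
scene socket_a [([666.0, 128.0, 30.0], 0.96)]
top blue_center []
top blue_grip []
top grey_center [([588.0, 71.0, 72.0], 0.56)]
top jig []
top cards [([677.0, 82.0, 39.0], 0.63)]
top phone [([494.0, -436.0, 11.0], 0.89)]
top sanding_block [([398.0, 450.0, 26.0], 0.97), ([624.0, 129.0, 22.0], 0.22)]
top card_pack [([652.0, 383.0, 32.0], 0.63), ([617.0, 177.0, 72.0], 0.39)]
top socket_a [([626.0, 132.0, 23.0], 0.62)]
```

View pics/scene0.png

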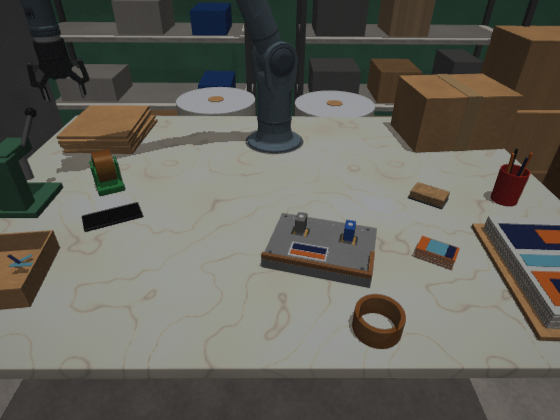

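View pics/top0.png

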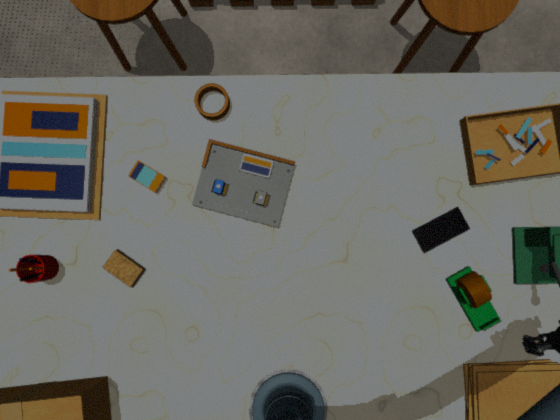

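```bash
cat > a.py <<'E'
from h import *
for n in ['top0','scene0']:
    d=dict(np.load(f'pics/{n}.npz'))
    H=cv2.cvtColor(d['frame'],cv2.COLOR_RGB2HSV)
    full=d['z_map']>0
    K=d['mtx'];v,u=np.indices(full.shape);z=d['z_map']
    P=np.stack([(u-K[0,2])/K[0,0]*z,(v-K[1,2])/K[1,1]*z,z],-1).reshape(-1,3)
    W=toworld(d,P).reshape(*full.shape,3)
    near=full&(np.abs(W[...,0]-640)<170)&(np.abs(W[...,1]-130)<190)
    hi=near&(W[...,2]>66)&(W[...,2]<80)
    nl,lab=cv2.connectedComponents(hi.astype(np.uint8))
    for i in range(1,nl):
        m=lab==i
        if m.sum()<15: continue
        p=W[m]; r=cv2.minAreaRect(p[:,:2].astype(np.float32))
        print(n,m.sum(),p.mean(0).round(1),np.median(d['frame'][m],0),'rect',np.round(r[0],1),np.round(r[1],1),round(r[2],1))
    dk=near&(W[...,2]>18)&(W[...,2]<32)
    p=W[dk]; r=cv2.minAreaRect(p[:,:2].astype(np.float32)); print('deck',r, np.median(p[:,2]))
    nl,lab,st,_=cv2.connectedComponentsWithStats(dk.astype(np.uint8)); i=1+np.argmax(st[1:,4])
    print('deckmain',cv2.minAreaRect(W[lab==i][:,:2].astype(np.float32)))
    print('bench z', np.median(W[full&(W[...,2]<8)&(W[...,2]>-8)][:,2]))
E
python3 a.py
```

```text
top0 111 [618.1 183.2  72.4] [ 37.  79. 125.] rect [618.3 183.7] [24.5 35.8] 74.7
top0 112 [586.2  68.   72.3] [98. 97. 92.] rect [586.1  68. ] [24.1 34.7] 74.9
deck ((627.30615234375, 119.6956787109375), (250.5254364013672, 181.15951538085938), 74.53927612304688) 26.081509886745152
deckmain ((627.1934204101562, 119.60800170898438), (250.29629516601562, 180.98898315429688), 74.53927612304688)
bench z 0.22837424130761974
scene0 105 [590.8  69.   71.8] [89. 88. 86.] rect [588.8  69.1] [23.8 39.4] 72.7
scene0 111 [622.7 183.9  71.9] [ 33.  66. 123.] rect [619. 185.] [23.9 37. ] 72.7
deck ((631.2757568359375, 119.05134582519531), (250.0745391845703, 195.3311767578125), 74.35889434814453) 26.592352166753244
deckmain ((618.7567138671875, 122.43363952636719), (250.08079528808594, 169.47622680664062), 74.24994659423828)
bench z 0.6131839403376489
```

The scene view shows the blue block at about (349,231) px and the grey at (301,224). In the top view they are at (219,187) and (261,199). Blue is in the +y socket at about (618.5, 184), and the jig's yaw is about -15.5°. Next I'll work out the approach.

```bash
cat >> h.py <<'E'
from scipy.spatial.transform import Rotation as R
def rel(pos,rpy):
    s=manip.observe(); R0=R.from_euler('xyz',s['eef_rot'],degrees=True); 
    t=R0.inv().apply(np.array(pos)-s['position'])/10
    r=(R0.inv()*R.from_euler('xyz',rpy,degrees=True)).as_rotvec()
    print('pos',s['position'].round(1),'rpy',s['eef_rot'].round(2),'F',s['contact_force'].round(1),'grip',round(s['grip_width'],1),'t',round(s['clock'],2))
    print('shift cm',t.round(2),'turn',r.round(3)); return t,r
E
python3 - <<'E'
from h import *
rel([618.5,184,150],[180,0,74.5])
E
```

```text
pos [ 245.2 -602.   231.3] rpy [180.    -0.    22.16] F [ 0.5  0.1 -0. ] grip 85.5 t 1.0
shift cm [ 64.22 -58.71   8.13] turn [ 0.    -0.    -0.913]
```

{"method": "servo_tool", "body": {
  "rows": [
    [3.2,-2.9,0,0,0,-0.045],
    [6.4,-5.8,0,0,0,-0.09],
    [9.6,-8.7,0,0,0,-0.135],
    [12.8,-11.6,0,0,0,-0.18],
    [16,-14.5,0,0,0,-0.225],
    [19.2,-17.4,0,0,0,-0.27],
    [22.4,-20.3,0,0,0,-0.315],
    [25.6,-23.2,0,0,0,-0.36],
    [28.8,-26.1,0,0,0,-0.405],
    [32,-29,0,0,0,-0.45]
  ],
  "fingers": 8.5,
  "squeeze": 110
}}

```text
clock: 2.0
position: [432.8, -211.2, 231.7]
eef_rot: [179.9, -0.0, 48.0]
contact_force: [-0.0, -0.1, 0.3]
grip_width: 85.2
```

```bash
python3 - <<'E'
from h import *
rel([618.5,184,150],[180,0,74.5])
E
```

```text
pos [ 432.8 -211.2  231.7] rpy [ 1.7993e+02 -1.0000e-02  4.8040e+01] F [-0.  -0.1  0.3] grip 85.2 t 2.0
shift cm [ 41.8  -12.62   8.16] turn [ 0.001  0.    -0.462]
```

{"method": "servo_tool", "body": {
  "rows": [
    [4.6,-1.4,0.8,0,0,-0.05],
    [9.2,-2.8,1.6,0,0,-0.1],
    [13.8,-4.2,2.4,0,0,-0.15],
    [18.4,-5.6,3.2,0,0,-0.2],
    [23,-7,4,0,0,-0.25],
    [27.6,-8.4,5,0,0,-0.3],
    [32.2,-9.8,6,0,0,-0.35],
    [36.8,-11.2,7,0,0,-0.4],
    [40,-12.1,7.7,0,0,-0.44],
    [41.8,-12.62,8.16,0,0,-0.462]
  ]
}}

```text
clock: 3.0
position: [618.5, 188.2, 149.5]
eef_rot: [-180.0, -0.1, 74.8]
contact_force: [-0.7, 0.3, -0.1]
grip_width: 84.8
```

```bash
python3 - <<'E'
from h import *
rel([618.5,184,100],[180,0,74.5])
d=manip.grab_frame('wrist'); save(d,'w1')
print(d['mtx'])
T=np.linalg.inv(np.array(d['view']));print(T.round(2))
for t in ['blue_grip','grey_center']:
    print(t,[(toworld(d,x['point']).round(1),x['confidence']) for x in manip.find_in(d,t)[:3]])
# fisheye cloud
K=np.array(d['mtx']); z=d['z_map']; v,u=np.indices(z.shape)
x=(u-K[0,2])/K[0,0]; y=(v-K[1,2])/K[1,1]; r=np.hypot(x,y)+1e-9; tt=np.tan(np.minimum(r,1.4))/r
W=toworld(d,np.stack([x*tt*z,y*tt*z,z],-1).reshape(-1,3)).reshape(*z.shape,3)
hi=(z>0)&(W[...,2]>66)&(W[...,2]<78)&(np.abs(W[...,0]-610)<80)&(np.abs(W[...,1]-130)<100)
nl,lab=cv2.connectedComponents(hi.astype(np.uint8))
for i in range(1,nl):
    m=lab==i
    if m.sum()<100: continue
    p=W[m]; rr=cv2.minAreaRect(p[:,:2].astype(np.float32)); vv,uu=np.nonzero(m)
    print(m.sum(),p.mean(0).round(1),rr,np.median(d['frame'][m],0),uu.mean(),vv.mean())
E
```

```text
pos [618.5 188.2 149.5] rpy [-1.80e+02 -1.00e-01  7.48e+01] F [-0.7  0.3 -0.1] grip 84.8 t 3.0
shift cm [-0.41  0.11  4.94] turn [-0.    -0.002  0.005]
[[325.1922621    0.         276.96658601]
 [  0.         325.1922621  210.84322295]
 [  0.           0.           1.        ]]
[[ 9.6000e-01 -2.5000e-01 -8.0000e-02  6.3821e+02]
 [-2.6000e-01 -9.2000e-01 -2.9000e-01  2.6235e+02]
 [-0.0000e+00  3.0000e-01 -9.5000e-01  2.9260e+02]
 [ 0.0000e+00  0.0000e+00  0.0000e+00  1.0000e+00]]
blue_grip [(array([615.3, 187. ,  75.3]), 0.69)]
grey_center [(array([588.3,  73.6,  71.1]), 0.64)]
1556 [617.5 185.   72.2] ((617.1538696289062, 184.12962341308594), (23.800888061523438, 35.3331298828125), 74.1146011352539) [ 46.  73. 117.] 277.41838046272494 224.17737789203085
943 [585.5  70.3  71.9] ((584.9402465820312, 68.071533203125), (25.94974708557129, 35.437950134277344), 73.6083755493164) [97. 98. 96.] 276.5980911983033 349.46659597030754
```

View pics/w1.png

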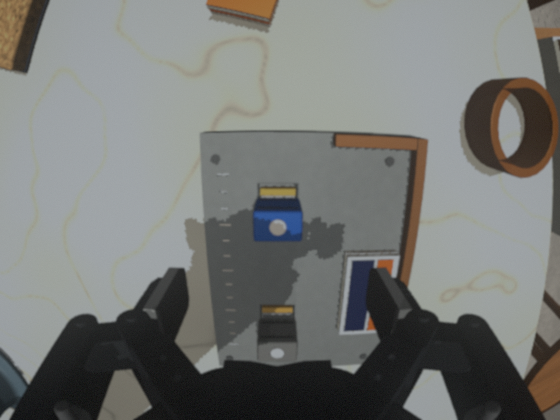

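The wrist view shows the blue head at (277,222) px and the grey at (277,340). The blue block's centre is at about (618, 184), which agrees across the cameras. I'll descend now.

```bash
python3 - <<'E'
from h import *
rel([618.2,184.2,36],[180,0,74.5])
E
```

```text
pos [618.1 184.4 149.5] rpy [-1.800e+02  7.000e-02  7.457e+01] F [ 0.  -0.2  0.7] grip 84.8 t 3.15
shift cm [0.000e+00 1.000e-02 1.135e+01] turn [-0.     0.001  0.001]
```

{"method": "servo_tool", "body": {
  "rows": [
    [0,0,2,0,0,0],
    [0,0,4,0,0,0],
    [0,0,5.5,0,0,0],
    [0,0,7,0,0,0],
    [0,0,8.2,0,0,0],
    [0,0,9.2,0,0,0],
    [0,0,10.1,0,0,0],
    [0,0,10.8,0,0,0],
    [0,0,11.3,0,0,0],
    [0,0,11.35,0,0,0]
  ],
  "fingers": 8.5
}}

```text
clock: 4.15
position: [617.7, 184.2, 35.3]
eef_rot: [-179.9, 0.1, 74.6]
contact_force: [-0.7, -0.5, 0.3]
grip_width: 84.9
```

```bash
python3 - <<'E'
from h import *
rel([618.2,184.2,36],[180,0,74.5])
d=manip.grab_frame('wrist'); save(d,'w2')
E
```

```text
pos [617.7 184.2  35.3] rpy [-1.7995e+02  1.0000e-01  7.4580e+01] F [-0.7 -0.5  0.3] grip 84.9 t 4.15
shift cm [ 0.01  0.05 -0.07] turn [-0.001  0.002  0.001]
```

View pics/w2.png

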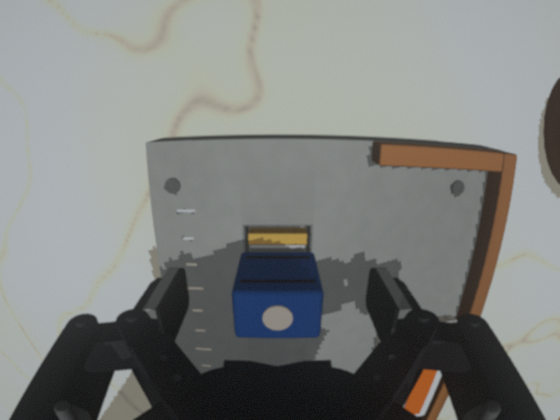

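The head sits centred at 278 px, between fingertips at 188 and 367 px. I'll close.

{"method": "servo_tool", "body": {
  "rows": [
    [0,0,0,0,0,0],
    [0,0,0,0,0,0],
    [0,0,0,0,0,0],
    [0,0,0,0,0,0],
    [0,0,0,0,0,0],
    [0,0,0,0,0,0],
    [0,0,0,0,0,0],
    [0,0,0,0,0,0],
    [0,0,0,0,0,0],
    [0,0,0,0,0,0]
  ],
  "fingers": 2.5,
  "squeeze": 110
}}

```text
clock: 5.2
position: [618.1, 184.6, 36.4]
eef_rot: [-180.0, 0.1, 74.6]
contact_force: [-1.9, -0.5, 4.8]
grip_width: 34.7
```

```bash
python3 - <<'E'
from h import *
rel([618.2,184.2,36],[180,0,74.5])
print(manip.observe()['ft_torque'])
d=manip.grab_frame('wrist'); save(d,'w3')
E
```

```text
pos [618.1 184.6  36.4] rpy [-1.7999e+02  7.0000e-02  7.4580e+01] F [-1.9 -0.5  4.8] grip 34.7 t 5.2
shift cm [-0.04  0.02  0.04] turn [-0.     0.001  0.001]
[-0.09998425  0.42349098 -0.03418196]
```

View pics/w3.png

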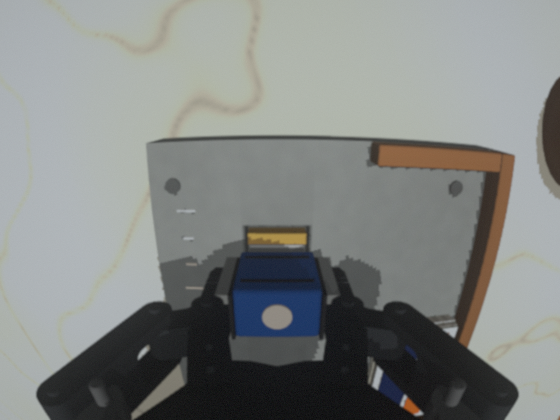

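The grip is on, at 34.7 mm, and the jig hasn't moved. First a gentle lean towards +x to see how it responds.

{"method": "servo_tool", "body": {
  "rows": [
    [0,0.04,0,0.025,0,0],
    [0,0.08,0,0.05,0,0],
    [0,0.11,0,0.075,0,0],
    [0,0.15,0,0.1,0,0],
    [0,0.18,0,0.12,0,0],
    [0,0.2,0,0.13,0,0],
    [0,0.2,-0.02,0.135,0,0],
    [0,0.2,-0.02,0.135,0,0],
    [0,0.2,-0.02,0.135,0,0],
    [0,0.2,-0.02,0.135,0,0]
  ]
}}

```text
clock: 6.25
position: [620.9, 183.8, 37.1]
eef_rot: [-172.2, 0.0, 74.5]
contact_force: [-1.7, 0.2, 6.2]
grip_width: 34.3
```

```bash
cat > st.py <<'E'
from h import *
import sys
s=manip.observe(); R0=R.from_euler('xyz',s['eef_rot'],degrees=True)
# upright frame U: tool axes at yaw 74.5
U=R.from_euler('xyz',[180,0,74.5],degrees=True)
print('tilt deg (tool)',(U.inv()*R0).as_rotvec(degrees=True).round(2),'pos',s['position'].round(1))
print('dy from 618.1,184.6 in jig x/y',U.inv().apply(s['position']-[618.1,184.6,36.4]).round(2))
print('F tool axes',U.inv().apply(s['contact_force']).round(1),'T',U.inv().apply(s['ft_torque']).round(2),'w',round(s['grip_width'],1),'t',s['clock'])
d=manip.grab_frame('wrist'); save(d,sys.argv[1])
E
python3 st.py r1
```

```text
tilt deg (tool) [ 7.76 -0.05 -0.03] pos [620.9 183.8  37.1]
dy from 618.1,184.6 in jig x/y [-0.04  2.9  -0.74]
F tool axes [-0.3 -1.7 -6.2] T [-0.17 -0.24 -0.02] w 34.3 t 6.25
```

View pics/r1.png

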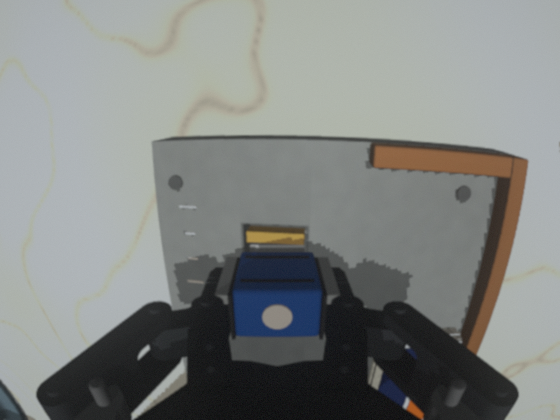

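The block leaned about 7.8° with the fingers and the jig stayed put. Next is the swing the other way, with a slight upward pull.

{"method": "servo_tool", "body": {
  "rows": [
    [0,-0.07,-0.02,-0.045,0,0],
    [0,-0.14,-0.03,-0.09,0,0],
    [0,-0.21,-0.03,-0.135,0,0],
    [0,-0.27,-0.04,-0.175,0,0],
    [0,-0.33,-0.04,-0.215,0,0],
    [0,-0.38,-0.05,-0.25,0,0],
    [0,-0.42,-0.05,-0.275,0,0],
    [0,-0.42,-0.05,-0.28,0,0],
    [0,-0.42,-0.06,-0.28,0,0],
    [0,-0.42,-0.06,-0.28,0,0]
  ]
}}

```text
clock: 7.3
position: [616.4, 184.9, 37.3]
eef_rot: [171.8, 0.1, 74.5]
contact_force: [1.7, 0.0, -5.4]
grip_width: 34.8
```

```bash
python3 st.py r2
```

```text
tilt deg (tool) [-8.16 -0.05 -0.02] pos [616.4 184.9  37.3]
dy from 618.1,184.6 in jig x/y [-0.17 -1.72 -0.93]
F tool axes [0.5 1.6 5.4] T [ 0.33  0.32 -0.06] w 34.8 t 7.3
```

{"method": "servo_tool", "body": {
  "rows": [
    [0,0.07,-0.03,0.045,0,0],
    [0,0.14,-0.05,0.09,0,0],
    [0,0.21,-0.07,0.135,0,0],
    [0,0.27,-0.08,0.175,0,0],
    [0,0.33,-0.08,0.215,0,0],
    [0,0.38,-0.08,0.25,0,0],
    [0,0.43,-0.08,0.275,0,0],
    [0,0.43,-0.08,0.28,0,0],
    [0,0.43,-0.08,0.28,0,0],
    [0,0.43,-0.08,0.28,0,0]
  ]
}}

```text
clock: 8.35
position: [620.2, 183.6, 37.8]
eef_rot: [-172.2, 0.1, 74.5]
contact_force: [1.4, 2.1, -9.5]
grip_width: 34.9
```

```bash
python3 st.py r3
```

```text
tilt deg (tool) [ 7.85 -0.06 -0.04] pos [620.2 183.6  37.8]
dy from 618.1,184.6 in jig x/y [-0.39  2.28 -1.42]
F tool axes [2.4 0.8 9.5] T [-0.86  0.49  0.03] w 34.9 t 8.35
```

{"method": "servo_tool", "body": {
  "rows": [
    [0.01,-0.07,-0.03,-0.045,0,0],
    [0.02,-0.14,-0.05,-0.09,0,0],
    [0.02,-0.21,-0.07,-0.135,0,0],
    [0.03,-0.27,-0.08,-0.175,0,0],
    [0.03,-0.33,-0.08,-0.215,0,0],
    [0.03,-0.38,-0.08,-0.25,0,0],
    [0.03,-0.42,-0.08,-0.275,0,0],
    [0.03,-0.42,-0.08,-0.28,0,0],
    [0.03,-0.42,-0.08,-0.28,0,0],
    [0.03,-0.42,-0.08,-0.28,0,0]
  ]
}}

```text
clock: 9.4
position: [615.4, 185.1, 39.0]
eef_rot: [171.9, 0.1, 74.5]
contact_force: [-1.2, 0.8, -6.1]
grip_width: 34.6
```

```bash
python3 st.py r4
```

```text
tilt deg (tool) [-8.07 -0.12 -0.04] pos [615.4 185.1  39. ]
dy from 618.1,184.6 in jig x/y [-0.27 -2.77 -2.64]
F tool axes [ 0.4 -1.4  6.1] T [ 0.85  0.25 -0.1 ] w 34.6 t 9.4
```

View pics/r4.png

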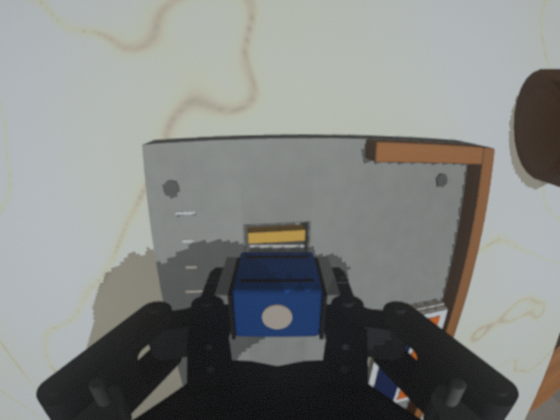

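It rises about 1 mm a swing and follows the gripper, so I'll carry on.

{"method": "servo_tool", "body": {
  "rows": [
    [0,0.07,-0.03,0.045,0,0],
    [0.01,0.14,-0.06,0.09,0,0],
    [0.01,0.21,-0.09,0.135,0,0],
    [0.01,0.27,-0.11,0.175,0,0],
    [0.01,0.33,-0.11,0.215,0,0],
    [0.01,0.38,-0.11,0.25,0,0],
    [0.01,0.43,-0.11,0.275,0,0],
    [0.01,0.44,-0.11,0.285,0,0],
    [0.01,0.44,-0.11,0.285,0,0],
    [0.01,0.44,-0.11,0.285,0,0]
  ]
}}

```text
clock: 10.45
position: [619.8, 183.7, 40.3]
eef_rot: [-171.8, 0.1, 74.5]
contact_force: [0.8, 2.0, -11.1]
grip_width: 35.1
```

```bash
python3 st.py r5
```

```text
tilt deg (tool) [ 8.17 -0.12 -0.02] pos [619.8 183.7  40.3]
dy from 618.1,184.6 in jig x/y [-0.39  1.91 -3.91]
F tool axes [ 2.1  0.3 11.1] T [-0.82  0.5   0.01] w 35.1 t 10.45
```

{"method": "servo_tool", "body": {
  "rows": [
    [0.01,-0.07,-0.03,-0.045,0,0],
    [0.02,-0.14,-0.05,-0.09,0,0],
    [0.02,-0.21,-0.07,-0.135,0,0],
    [0.03,-0.27,-0.08,-0.175,0,0],
    [0.03,-0.33,-0.08,-0.215,0,0],
    [0.03,-0.38,-0.08,-0.25,0,0],
    [0.03,-0.42,-0.08,-0.275,0,0],
    [0.03,-0.42,-0.08,-0.285,0,0],
    [0.03,-0.42,-0.08,-0.285,0,0],
    [0.03,-0.42,-0.08,-0.285,0,0]
  ]
}}

```text
clock: 11.5
position: [614.7, 185.3, 41.7]
eef_rot: [172.0, 0.2, 74.5]
contact_force: [-4.7, 1.5, -2.9]
grip_width: 34.6
```

```bash
python3 st.py r6
```

```text
tilt deg (tool) [-8.02 -0.19 -0.03] pos [614.7 185.3  41.7]
dy from 618.1,184.6 in jig x/y [-0.21 -3.45 -5.34]
F tool axes [ 0.1 -5.   2.9] T [ 1.42 -0.02 -0.  ] w 34.6 t 11.5
```

{"method": "servo_tool", "body": {
  "rows": [
    [0,0.07,-0.03,0.045,0,0],
    [0.01,0.14,-0.06,0.09,0,0],
    [0.01,0.21,-0.09,0.135,0,0],
    [0.01,0.28,-0.11,0.175,0,0],
    [0.01,0.34,-0.11,0.215,0,0],
    [0.01,0.4,-0.11,0.25,0,0],
    [0.01,0.45,-0.11,0.275,0,0],
    [0.01,0.46,-0.11,0.285,0,0],
    [0.01,0.46,-0.11,0.285,0,0],
    [0.01,0.46,-0.11,0.285,0,0]
  ]
}}

```text
clock: 12.55
position: [620.0, 183.7, 43.2]
eef_rot: [-171.8, 0.2, 74.5]
contact_force: [0.8, 0.7, -10.1]
grip_width: 34.8
```

```bash
python3 st.py r7; python3 - <<'E'
from h import *
d=manip.grab_frame('scene'); save(d,'s7'); I=d['frame'][195:295,250:390]
cv2.imwrite('pics/s7c.png',cv2.cvtColor(cv2.resize(I,None,fx=5,fy=5,interpolation=cv2.INTER_CUBIC),cv2.COLOR_RGB2BGR))
E
```

```text
tilt deg (tool) [ 8.17 -0.18  0.01] pos [620.  183.7  43.2]
dy from 618.1,184.6 in jig x/y [-0.34  2.03 -6.85]
F tool axes [ 0.9  0.6 10.1] T [-0.62  0.26  0.01] w 34.8 t 12.55
```

View pics/r7.png

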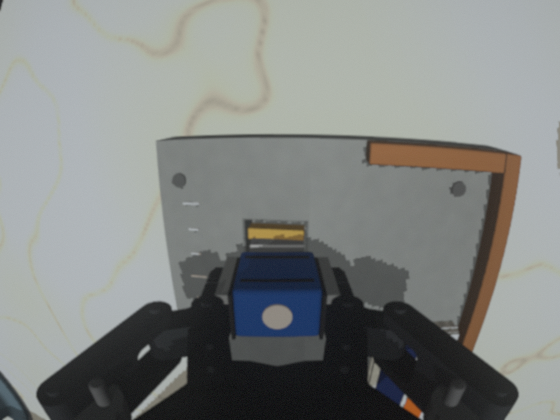

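View pics/s7c.png

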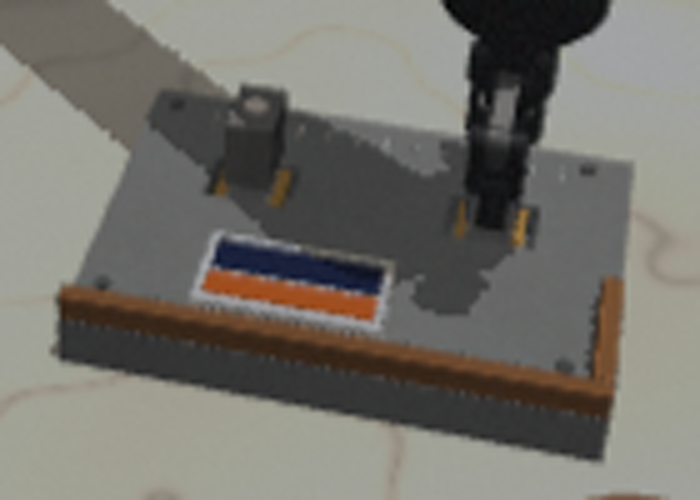

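The jig is flat and hasn't moved. The block has risen about 6.5 mm. Two or three more swings should free it.

{"method": "servo_tool", "body": {
  "rows": [
    [0.01,-0.07,-0.03,-0.045,0,0],
    [0.02,-0.14,-0.05,-0.09,0,0],
    [0.02,-0.21,-0.07,-0.135,0,0],
    [0.03,-0.27,-0.08,-0.175,0,0],
    [0.03,-0.33,-0.08,-0.215,0,0],
    [0.03,-0.38,-0.08,-0.25,0,0],
    [0.03,-0.4,-0.08,-0.27,0,0],
    [0.03,-0.41,-0.08,-0.28,0,0],
    [0.03,-0.41,-0.08,-0.28,0,0],
    [0.03,-0.41,-0.08,-0.28,0,0]
  ]
}}

```text
clock: 13.65
position: [618.1, 185.4, 46.2]
eef_rot: [172.0, 0.1, 74.5]
contact_force: [-0.4, 0.6, -1.6]
grip_width: 34.9
```

```bash
python3 st.py r8
```

```text
tilt deg (tool) [-8.04 -0.07  0.01] pos [618.1 185.4  46.2]
dy from 618.1,184.6 in jig x/y [ 0.8  -0.24 -9.81]
F tool axes [ 0.5 -0.5  1.6] T [ 0.2  -0.03  0.03] w 34.9 t 13.65
```

It's free: the load is now 1.6 N, about the block's own weight. Next I'll straighten it and lift.

```bash
python3 - <<'E'
from h import *
rel([618.1,184.6,50],[180,0,74.5])
rel([618.1,184.6,76],[180,0,74.5])
E
```

```text
pos [618.  185.3  45.9] rpy [1.7198e+02 8.0000e-02 7.4470e+01] F [-0.1  1.1 -0.2] grip 35.0 t 13.7
shift cm [-0.06  0.09 -0.4 ] turn [ 0.14   0.001 -0.   ]
pos [618.  185.3  45.9] rpy [1.7198e+02 8.0000e-02 7.4470e+01] F [-0.1  1.1 -0.2] grip 35.0 t 13.7
shift cm [-0.07  0.45 -2.97] turn [ 0.14   0.001 -0.   ]
```

{"method": "servo_tool", "body": {
  "rows": [
    [-0.01,0.02,-0.08,0.03,0,0],
    [-0.02,0.04,-0.16,0.06,0,0],
    [-0.04,0.06,-0.25,0.09,0,0],
    [-0.05,0.08,-0.33,0.12,0,0],
    [-0.06,0.09,-0.4,0.14,0,0],
    [-0.06,0.15,-0.8,0.14,0,0],
    [-0.06,0.22,-1.3,0.14,0,0],
    [-0.07,0.3,-1.9,0.14,0,0],
    [-0.07,0.38,-2.5,0.14,0,0],
    [-0.07,0.45,-2.97,0.14,0,0]
  ]
}}

```text
clock: 14.7
position: [618.2, 185.0, 77.0]
eef_rot: [179.9, 0.1, 74.5]
contact_force: [0.5, -0.6, -1.4]
grip_width: 34.8
```

```bash
python3 st.py r9; python3 - <<'E'
from h import *
rel([618.1,184.6,76],[180,0,74.5])
d=manip.grab_frame('scene'); save(d,'s9'); I=d['frame'][175:295,250:390]
cv2.imwrite('pics/s9c.png',cv2.cvtColor(cv2.resize(I,None,fx=5,fy=5,interpolation=cv2.INTER_CUBIC),cv2.COLOR_RGB2BGR))
E
```

```text
tilt deg (tool) [-0.05 -0.05 -0.01] pos [618.2 185.   77. ]
dy from 618.1,184.6 in jig x/y [  0.45  -0.06 -40.63]
F tool axes [-0.5  0.6  1.4] T [ 0.02  0.01 -0.01] w 34.8 t 14.7
pos [618.8 185.2  77.8] rpy [1.7988e+02 1.0000e-02 7.4500e+01] F [ 0.9  0.3 -1.8] grip 34.4 t 14.75
shift cm [-0.08 -0.05  0.18] turn [ 0.002  0.    -0.   ]
```

View pics/r9.png

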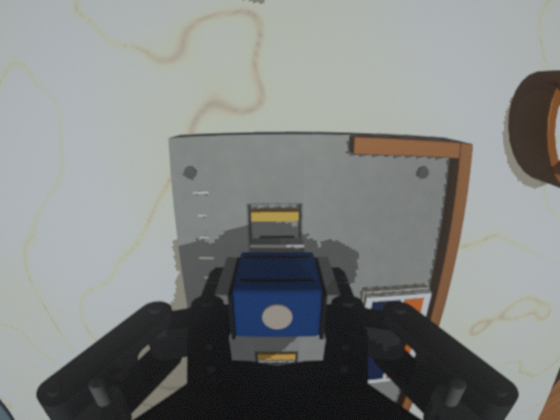

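View pics/s9c.png

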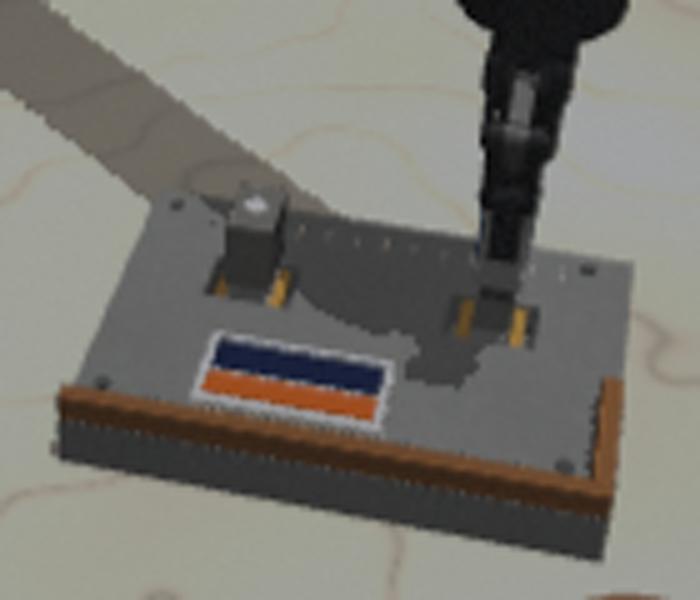

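The block hangs upright over its socket. The grey block and the cards are still in place. I'll let it settle, then verify.

{"method": "servo_tool", "body": {
  "rows": [
    [0,0,0.1,0,0,0],
    [0,0,0.1,0,0,0],
    [0,0,0.1,0,0,0],
    [0,0,0.1,0,0,0],
    [0,0,0.1,0,0,0],
    [0,0,0.1,0,0,0],
    [0,0,0.1,0,0,0],
    [0,0,0.1,0,0,0],
    [0,0,0.1,0,0,0],
    [0,0,0.1,0,0,0]
  ]
}}

```text
clock: 15.8
position: [618.8, 185.1, 76.4]
eef_rot: [179.9, 0.0, 74.5]
contact_force: [-0.3, 0.5, -1.0]
grip_width: 35.1
```

```bash
python3 st.py r10; python3 - <<'E'
from h import *
d=manip.grab_frame('wrist')
K=np.array(d['mtx']); z=d['z_map']; v,u=np.indices(z.shape)
x=(u-K[0,2])/K[0,0]; y=(v-K[1,2])/K[1,1]; r=np.hypot(x,y)+1e-9; tt=np.tan(np.minimum(r,1.4))/r
W=toworld(d,np.stack([x*tt*z,y*tt*z,z],-1).reshape(-1,3)).reshape(*z.shape,3)
m=manip.cut_out(d,'blue_grip')
if m: 
    mm=m[0]['mask']&(z>0); p=W[mm]; print(m[0]['confidence'],mm.sum(),np.percentile(p,[10,50,90],axis=0).round(1))
print('top',W[300:330,250:300].reshape(-1,3).mean(0), 'deck',np.median(W[170:190,220:340,2]))
for n in ['top']:
    d=manip.grab_frame(n); save(d,'top9')
    for t in ['grey_center','cards','phone','sanding_block','card_pack']:
        r=manip.find_in(d,t)
        print(n,t,[(np.round(toworld(d,x['point'])).tolist(),round(x['confidence'],2)) for x in r[:1]])
E
```

```text
tilt deg (tool) [-0.12 -0.01  0.01] pos [618.8 185.1  76.4]
dy from 618.1,184.6 in jig x/y [  0.71   0.55 -40.  ]
F tool axes [ 0.4 -0.4  1. ] T [ 0.02 -0.02  0.06] w 35.1 t 15.8
0.97 7786 [[606.8 178.5  69.8]
 [619.7 192.2 111.1]
 [632.4 197.9 112.9]]
top [617.22818217 185.40110576 113.24732301] deck 26.437569033183124
top grey_center []
top cards [([677.0, 83.0, 39.0], 0.95)]
top phone [([493.0, -437.0, 10.0], 0.84)]
top sanding_block [([400.0, 452.0, 25.0], 0.96)]
top card_pack [([654.0, 385.0, 33.0], 0.64)]
```

```bash
python3 -c "
from station import manip
print(manip.finish_job())"
```

```text
the job is handed in; nothing more can be done
None
```

I gripped the blue block in the +y socket (`socket_a`) across its 36 mm head. I rocked it about 8° each way, starting towards the jig's +x side, seven leans in all, with an upward pull of at most about 11 N. It crept up and came free after rising about 9–10 mm. I then straightened it, lifted it and handed the job in at about 16 s.

The last checks before handing in:

- **Blue block:** the gripper is upright within about 0.1° and the grip is holding at 35 mm. The load is about 1 N, roughly the block's own weight. Its top is at about 113 mm, which puts the foot about 20 mm above the deck. It is about 1 mm from the socket centre.
- **Jig:** the pictures show it flat and where it stood.
- **Other things:** the cards, phone, sanding block and card pack are within 2 mm of their first readings.
- **Grey block:** it shows seated in the scene picture, but the network did not find it in the last top view, so I have no final number for it.

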